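# True up the crate side with a try square

### The arm

A 7-joint arm with a two-finger parallel gripper is mounted at the origin on the work surface. World frame = base frame: x ahead of the robot, y to its left, z up, the work surface at z = 0. Lengths are in m, angles in degrees, forces in N, time in s.
With the tool pointing down it reaches from about 0.425 to 0.925 m from the base axis. Payload 6.8 kg.
Tool frame: the origin (TCP) lies on the centre line of the jaws, within the pads' length; the fingertips stand 14 mm ahead of it and the grasp point (between the pads) lies 5 mm behind it; z points along the fingers, y is the direction in which the jaws open and shut (so a half turn about z gives the same grasp; the last joint's range is limited). The gripper opens to 88 mm and grips with 3 to 60 N. Pads are 20 mm wide; open, the fingers measure 115 mm over their backs; the gripper's body (75 mm by 178 mm) begins 61 mm behind the grasp point.
Start: joints at [-78.272, 27.33, 1.283, 89.118, -0.659, 63.558, -4.761], TCP at [0.208, 0.642, 0.237] pointing down, gripper open.
Joint ranges: [-169.35, 169.35], [-19.33, 120.38], [-80.79, 83.38], [13.8, 139.57], [-78.32, 258.32], [9.67, 109.79], [-169.56, 169.56]. Speed limits (degrees/s): [136.94, 136.94, 180, 180, 180, 180, 180].

### API

Orientations are given as a 3x3 rotation matrix whose columns are the frame's x, y, z axes.
In Python, from plant import observe, camera, camera_info, hand_in gives the robot as it stands. The module is installed in compiled form; this text tells all that it offers.
- The arm moves only by the tool drive_tool, never from a script. Its arguments are lists of equal length, an entry for each row: "dr": the turn, a rotation vector about the tool's x, y, z in degrees, a list of three; "xyz": the shift along the tool's x, y, z in cm, a list of three; "fingers": the gripper's target within -1 to 1 (fully open at 1, half-way at 0, shut at -1). In form: {"dr": [[ax, ay, az], ...], "xyz": [[tx, ty, tz], ...], "fingers": [fingers, ...]}. A call has 1 to 12 rows; each row is the pose to reach, as a shift and turn from the pose commanded when the call began, along the tool's axes at that moment; what a row does not reach only later rows make up. A row lasts 1/10 s, in which the tool goes at most 50 mm and 8.59 degrees, less where a joint would pass 70% of its speed; a pose out of reach is approached as far as the arm can. A call with a gripper value outside its range is refused whole. The fingers move at their own pace and stop on an object; "force" is the grip in N (left out, the last holds). Time passes only in rows, so rows that repeat a pose let the fingers close. It gives the time, the measured TCP pose, the force and the opening at its end, in the units of the state.
- observe(): the state, without advancing time (a new reading comes with each control period).
- camera(name): name is "side" or "top"; returns the picture (420x560x3 uint8, red, green, blue); there is no depth.
- camera_info(name): a dict with "fx", "fy", "cx", "cy" (pixels), "pose" (4x4, takes a point from camera to world coordinates). Camera axes: x right, y down, z forward; pixel columns grow to the right and rows downward; lengths in m; the calibration is good to about 2 mm. A picture is of the moment at which its call begins. camera_info takes no time and is no camera call.
- hand_in(): hands the job in, once; it reports no verdict.
The state is a dict: "time": time; "joint_positions": joint angles; "qd": joint speeds; "effort": joint torques, N m; "tool_pos": TCP position; "tcp_rot": TCP orientation; "contact_force": force on the tool from outside, world axes, zero at the start; "moment": the same for the moment, N m; "gripper_width": opening from 0.0 (shut) to 1.0 (fully open).
Only numpy, scipy, OpenCV 4.12 (cv2) and the standard library are available. Lean on these libraries where they do the work, as an engineer would, in place of code of your own. Each camera call takes 0.05 s, during which the arm holds its last target.

### The job

The glued side of the plywood finds crate still leans in a little. Hold the try square upright in the corner, its stock flat on the crate's base and square on to the side, and gently ease the side back with it until stock and blade both sit flush with no gap; keep it lightly pressed against both faces for about a second. Then draw it away, leaving the side standing square, and stand the try square upright on the bench again, clear of the crate; leave everything else as it is.

Things in the scene. Friction and masses are not known exactly. Their poses are not given: they have to be found in the camera images.
- crate: Crate under assembly, clamped fast to the bench: plywood base board 240 mm (its x) by 260 mm (its y) on runners, top face 38 mm above the bench. Origin: the board's centre in x and y, at bench height; z up. The leaning side stands along its +y edge. Two low toggle clamps (66 mm high) at its -y edge, at x = -85 and +85 mm, reach from y = -220 to -110 mm.
- crate_mid (a point): Middle of the base board's top face (axes as the crate's). A small loose wooden block lies on the board in its +x, -y quarter and stays there; within 40 mm of the middle line x = 0 the board is clear from edge to edge.
- side (a joint): Lean of the crate's side, rad: 0 = square to the base, positive = leaning in over the base (top towards the crate's -y). It turns stiffly about the inner edge of its foot (glue still soft; about 2 N near the top moves it) and stays where it is left. More than 15 N on the side, or 40 N on the base board, through the square would spoil the joint.
- side_line (a point): Point fixed on the base board's top face, 102 mm from its middle towards the side (crate x = 0, y = +102, z = 38 mm). The side is a plywood board 220 mm wide along the crate's x, 180 mm high, 15 mm thick, set by eye: the foot of its inner face lies up to 12 mm short of or beyond this point in the crate's y, parallel to the crate's x.
- square: Try square, 0.2 to 0.3 kg, standing on its stock. Origin: centre of the stock's underside; x along the stock to the blade, z up. Stock: aluminium bar 130 mm long (x), 24 thick (y), 44 high. Blade: steel, 3 mm thick, mid-thickness, x = +40 to +65 mm, up to z = 165 mm. Its outer edge, flush with the stock's end at x = +65, makes the right angle with the stock's underside.
- square_grip (a point): Good place to grip the square's stock across its 24 mm thickness, half-way up: 25 mm from the stock's centre on the side away from the blade (x = -25, y = 0, z = 22 mm in the square's frame); axes as the square's.
There are look-alikes about, which are no part of the job. There is more than one size of the square; the one meant has the size given above.

How it is judged:
By the outcome, as a careful person would: the job done as asked, in the order asked, and still so for the second after the job is handed in, with the robot touching nothing.
It also fails if it takes over 72 s, if anything falls off the work surface, if the arm or the gripper's body presses on something with over 40 N, if the wrist force passes 120 N, or if a joint passes its speed limit or range.

## Working session

There is one attempt and no reset: what is moved stays moved. The work goes in short steps, Python scripts to look and compute and a tool call to move; the robot and the scene stay as the last step left them, time stands still between calls to the robot, and variables do not carry over. Pictures are saved under pics/ and viewed, and the job is handed in when it is done.

Besides the shell and the picture viewer there is one more tool, called as name(argument=value, ...) on one line, values as JSON. drive_tool: Moves the arm, as the interface text tells. Its arguments: {"type":"object","properties":{"dr":{"type":"array","items":{"type":"array","items":{"type":"number"}}},"xyz":{"type":"array","items":{"type":"array","items":{"type":"number"}}},"fingers":{"type":"array","items":{"type":"number"}},"force":{"type":"number"}},"required":["dr","xyz","fingers"]}

```bash
mkdir -p pics; python3 - <<'E'
from plant import observe,camera,camera_info
import cv2,json,numpy as np
np.set_printoptions(precision=4,suppress=True)
for n in("side","top"):
    im=camera(n); cv2.imwrite(f"pics/{n}0.png",im[:,:,::-1]); i=camera_info(n); print(n,{k:(v if k!='pose' else np.array(v)) for k,v in i.items()})
s=observe()
for k,v in s.items(): print(k,np.array(v))
E
```

```text
side {'fx': 387.9402120284996, 'fy': 387.9402120284996, 'cx': 280.22424328104034, 'cy': 212.98167951952777, 'pose': array([[ 0.9587, -0.1939,  0.208 ,  0.2789],
       [-0.2838, -0.607 ,  0.7423, -0.6263],
       [-0.0177, -0.7707, -0.6369,  0.5866],
       [ 0.    ,  0.    ,  0.    ,  1.    ]])}
top {'fx': 522.6999305364407, 'fy': 522.6999305364407, 'cx': 281.89152068836495, 'cy': 209.52552620683224, 'pose': array([[ 0.0258, -0.9971,  0.0718,  0.3585],
       [-0.9996, -0.0253,  0.0082,  0.0091],
       [-0.0064, -0.0719, -0.9974,  1.235 ],
       [ 0.    ,  0.    ,  0.    ,  1.    ]])}
time 0.1
joint_positions [-78.2739  27.3696   1.2826  89.168   -0.6592  63.559   -4.7601]
qd [-0.0299 -0.0523  0.1319 -0.1473 -0.0208 -0.0179  0.0544]
effort [  0.0044 -58.4092   1.5401 -27.3311  -0.0542   0.0132   0.0001]
tool_pos [0.2076 0.6418 0.2358]
tcp_rot [[-0.9515  0.3077 -0.0004]
 [ 0.3077  0.9515 -0.0015]
 [-0.0001 -0.0016 -1.    ]]
contact_force [-0.3877  0.0768  0.2369]
moment [0.0338 0.0106 0.0126]
gripper_width 0.9992946977617818
```

View pics/side0.png

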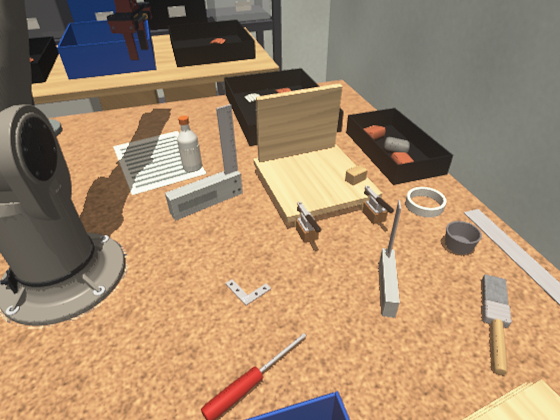

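View pics/top0.png

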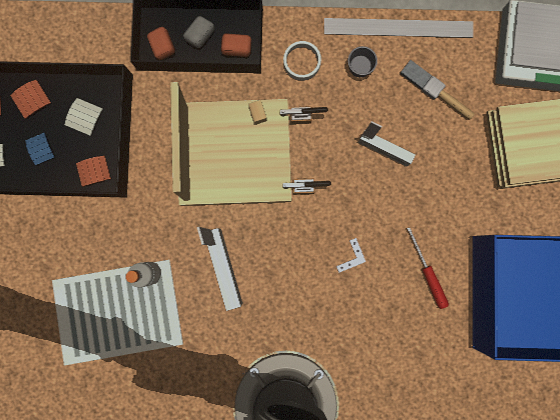

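Candidates for the square, in the top view: the square at (220,268), a second square at (388,145), and the flat L-bracket at (352,255), which is not a square. I'll measure their stocks.

```bash
cat > h.py <<'E'
import numpy as np,cv2
from plant import observe,camera,camera_info
np.set_printoptions(precision=4,suppress=True)
def ray(n,u,v):
    i=camera_info(n);P=np.array(i['pose']);d=P[:3,:3]@np.array([(u-i['cx'])/i['fx'],(v-i['cy'])/i['fy'],1]);return P[:3,3],d
def onz(n,u,v,z):
    o,d=ray(n,u,v);return o+d*(z-o[2])/d[2]
def tri(a,b):
    (o1,d1),(o2,d2)=ray(*a),ray(*b)
    A=np.stack([d1,-d2],1);t=np.linalg.lstsq(A,o2-o1,rcond=None)[0]
    p,q=o1+t[0]*d1,o2+t[1]*d2;return (p+q)/2,np.linalg.norm(p-q)
def proj(n,p):
    i=camera_info(n);P=np.array(i['pose']);c=P[:3,:3].T@(np.array(p)-P[:3,3]);return np.array([c[0]/c[2]*i['fx']+i['cx'],c[1]/c[2]*i['fy']+i['cy']])
def crop(n,name,x0,y0,x1,y1,k,src=None):
    im=camera(n)[:,:,::-1] if src is None else cv2.imread(src)
    cv2.imwrite(name,cv2.resize(np.ascontiguousarray(im[y0:y1,x0:x1]),None,fx=k,fy=k,interpolation=cv2.INTER_CUBIC))
E
python3 - <<'E'
from h import *
crop(0,"pics/c1.png",180,210,260,320,5,"pics/top0.png")
crop(0,"pics/c2.png",345,110,425,175,6,"pics/top0.png")
crop(0,"pics/c3.png",150,70,410,240,3,"pics/side0.png")
crop(0,"pics/c4.png",160,70,340,215,4,"pics/top0.png")
E
```

```text
(no output)
```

View pics/c1.png

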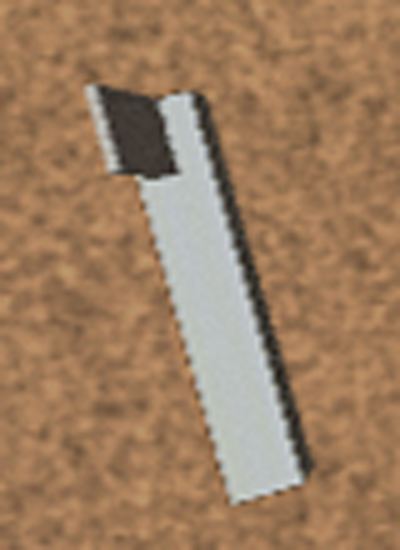

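View pics/c2.png

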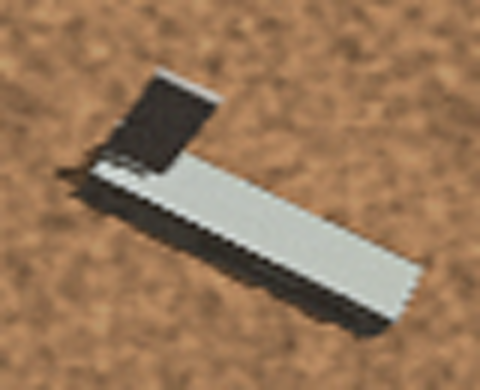

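View pics/c3.png

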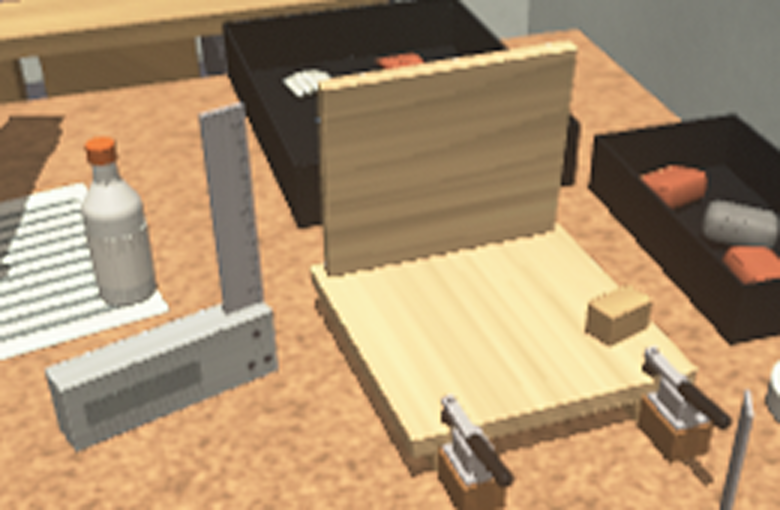

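View pics/c4.png

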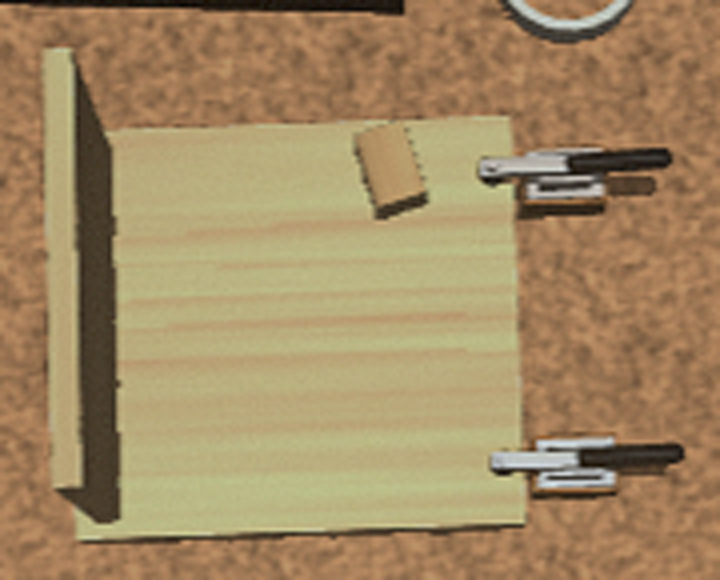

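```bash
python3 - <<'E'
from h import *
def up(c,off,k): return ((np.array(c,float)+.5)/k-.5)+np.array(off)
im=cv2.imread("pics/top0.png");hsv=cv2.cvtColor(im,cv2.COLOR_BGR2HSV)
for nm,(x0,y0,x1,y1) in dict(A=(180,210,260,320),B=(345,110,425,175)).items():
    m=np.zeros(im.shape[:2],np.uint8)
    s=hsv[y0:y1,x0:x1]; m[y0:y1,x0:x1]=((s[...,1]<45)&(s[...,2]>140))*255
    c=max(cv2.findContours(m,cv2.RETR_EXTERNAL,cv2.CHAIN_APPROX_NONE)[0],key=cv2.contourArea)
    r=cv2.minAreaRect(c);b=cv2.boxPoints(r)
    W=np.array([onz("top",u,v,.044) for u,v in b]);print(nm,r,'\n',W,[np.linalg.norm(W[i]-W[(i+1)%4]) for i in range(4)])
# blade tops by tri: A  (outer edge of top)
t=up((88,85),(180,210),5);t2=up((110,172),(180,210),5)
s=up((243,105),(150,70),3);s2=up((202,115),(150,70),3)
for a,b in((t,s),(t2,s2)): print('Ablade',tri(("top",*a),("side",*b)), onz("top",*a,.165))
# hand corners
for c in((230,503),(303,482),(195,93)): print('A corner',onz("top",*up(c,(180,210),5),.044))
# B hand
for c in((395,322),(423,270),(92,165)): print('B corner',onz("top",*up(c,(345,110),6),.044))
# crate corners on z=.038
print('crate')
for c in((511,117),(526,522),(78,538),(110,130),(120,520)): print(onz("top",*up(c,(160,70),4),.038))
print('crate side view')
for c in((313,270),(412,445),(692,372),(328,274),(556,230)): print(onz("side",*up(c,(150,70),3),.038))
print('side tops (inner edge)')
for a,b in(((70,48),(574,48)),((80,487),(322,88))):
    print(tri(("top",*up(a,(160,70),4)),("side",*up(b,(150,70),3))))
E
```

```text
A ((221.46481323242188, 269.0935974121094), (81.72000122070312, 14.920000076293945), 73.73979187011719) 
 [[0.3884 0.1977 0.044 ]
 [0.3987 0.1653 0.044 ]
 [0.2232 0.1076 0.044 ]
 [0.213  0.1396 0.044 ]] [np.float64(0.03395459827139612), np.float64(0.18481117212402917), np.float64(0.03358311410345326), np.float64(0.18474126696439042)]
B ((387.5999755859375, 146.3000030517578), (55.90169906616211, 9.838698387145996), 26.56505012512207) 
 [[ 0.6136 -0.1578  0.044 ]
 [ 0.6344 -0.1676  0.044 ]
 [ 0.5789 -0.2832  0.044 ]
 [ 0.5583 -0.2733  0.044 ]] [np.float64(0.023015831690117023), np.float64(0.12821573514889362), np.float64(0.022921550741161662), np.float64(0.12806565435855582)]
Ablade (array([0.3956, 0.1792, 0.2303]), np.float64(0.00383970231044497)) [0.396  0.1905 0.165 ]
Ablade (array([0.3632, 0.1692, 0.2316]), np.float64(0.005378339638738536)) [0.3607 0.1802 0.165 ]
A corner [0.2135 0.1399 0.044 ]
A corner [0.2237 0.1073 0.044 ]
A corner [0.3979 0.1621 0.044 ]
B corner [ 0.5582 -0.2733  0.044 ]
B corner [ 0.5785 -0.2839  0.044 ]
B corner [ 0.6161 -0.1566  0.044 ]
crate
[0.7035 0.0128 0.038 ]
[ 0.4668 -0.0017  0.038 ]
[0.4511 0.2556 0.038 ]
[0.6902 0.2465 0.038 ]
[0.4621 0.2318 0.038 ]
crate side view
[0.4548 0.2486 0.038 ]
[ 0.4673 -0.0079  0.038 ]
[0.702  0.0098 0.038 ]
[0.4659 0.238  0.038 ]
[0.6865 0.2464 0.038 ]
side tops (inner edge)
(array([0.6823, 0.2325, 0.2163]), np.float64(0.0009086217409522169))
(array([0.464 , 0.2183, 0.2179]), np.float64(0.00362352776679686))
```

A at (220,268) has a stock of about 185×34 mm, so it's the oversized one. B at (388,145) comes out at 128×23 mm, which matches the 130×24 given, so B is the one I want. Next I'll refine the crate edges and B's blade tip.

```bash
python3 - <<'E'
from h import *
def edge(src,cam,p,q,z,w=6,n=60,sgn=None):
    g=cv2.GaussianBlur(cv2.imread(src),(0,0),0.8).astype(np.float32)
    p,q=np.array(p,float),np.array(q,float);d=(q-p)/np.linalg.norm(q-p);nn=np.array([-d[1],d[0]])
    P=[]
    for t in np.linspace(.05,.95,n):
        c=p+t*(q-p);s=np.arange(-w,w+.01,.25);pts=c+s[:,None]*nn
        v=cv2.remap(g,pts[:,0].astype(np.float32)[None],pts[:,1].astype(np.float32)[None],cv2.INTER_LINEAR)[0]
        gr=np.linalg.norm(np.gradient(v,axis=0),axis=1);P.append(pts[np.argmax(gr)])
    P=np.array(P,np.float32)
    vx,vy,x,y=cv2.fitLine(P,cv2.DIST_HUBER,0,.01,.01).ravel()
    a=[]
    for e in(p,q):
        t=(e-[x,y])@[vx,vy];a.append(onz(cam,x+t*vx,y+t*vy,z))
    r=np.abs((P-[x,y])@[-vy,vx]);dd=a[1]-a[0]
    return a,np.degrees(np.arctan2(dd[1],dd[0])),np.median(r)
def up(c,off,k): return ((np.array(c,float)+.5)/k-.5)+np.array(off)
T=lambda *c:up(c,(160,70),4);S=lambda *c:up(c,(150,70),3)
for nm,a,b in(("-y",T(526,522),T(511,117)),("-x",T(180,534),T(526,522)),("+x",T(110,130),T(511,117)),("foot",T(120,520),T(110,130))):
    print("top",nm,edge("pics/top0.png","top",a,b,.038))
for nm,a,b in(("-x",S(313,270),S(412,445)),("-y",S(412,445),S(692,372)),("foot",S(328,274),S(556,230)),):
    print("side",nm,edge("pics/side0.png","side",a,b,.038,w=4))
print("B: blade top outer/inner pix"); 
f=lambda c:up(c,(345,110),6)
print(onz("top",*f((157,70)),.165),onz("top",*f((219,100)),.165))
print("B stock long edge",edge("pics/top0.png","top",f((423,270)),f((195,155)),.044,w=3),edge("pics/top0.png","top",f((385,318)),f((110,178)),.044,w=1.5))
E
```

```text
top -y ([array([ 0.4668, -0.0003,  0.038 ]), array([0.7036, 0.0122, 0.038 ])], np.float64(3.035730226043647), np.float32(0.4272774))
top -x ([array([0.4541, 0.1969, 0.038 ]), array([ 0.4668, -0.0017,  0.038 ])], np.float64(-86.31684526341414), np.float32(0.18879499))
top +x ([array([0.6906, 0.2465, 0.038 ]), array([0.705 , 0.0129, 0.038 ])], np.float64(-86.47148193316714), np.float32(0.2227071))
top foot ([array([0.4621, 0.2321, 0.038 ]), array([0.6902, 0.2463, 0.038 ])], np.float64(3.5608860859290754), np.float32(0.2572562))
side -x ([array([0.453 , 0.2475, 0.038 ]), array([ 0.4686, -0.0073,  0.038 ])], np.float64(-86.50740768239972), np.float32(0.09341575))
side -y ([array([ 0.4678, -0.0044,  0.038 ]), array([0.7025, 0.0114, 0.038 ])], np.float64(3.870820312637613), np.float32(0.32675245))
side foot ([array([0.4651, 0.2325, 0.038 ]), array([0.6863, 0.2457, 0.038 ])], np.float64(3.4103400851942594), np.float32(0.18603978))
B: blade top outer/inner pix
[ 0.6238 -0.1617  0.165 ] [ 0.6138 -0.1833  0.165 ]
B stock long edge ([array([ 0.579 , -0.2841,  0.044 ]), array([ 0.6206, -0.1959,  0.044 ])], np.float64(64.760091175176), np.float32(0.13122077)) ([array([ 0.5601, -0.2697,  0.044 ]), array([ 0.6104, -0.1632,  0.044 ])], np.float64(64.71582818720725), np.float32(0.13361695))
```

drive_tool(dr=[[0,0,0],[0,0,0],[0,0,0],[0,0,0]], xyz=[[0,0,-4],[0,0,-8],[-5,-5,-10],[-8,-8,-10]], fingers=[1,1,1,1])

```text
time: 0.5
tool_pos: [0.2519, 0.5558, 0.3368]
tcp_rot: [[-0.952, 0.305, 0.001], [0.305, 0.952, 0.003], [0.0, 0.003, -1.0]]
contact_force: [2.0, -1.0, -0.4]
gripper_width: 1.002
```

```bash
python3 -c "
from h import *
s=observe();print(s['joint_positions'],s['tool_pos'])"
```

```text
[-73.5368  16.7858   2.658   91.4522  -0.8233  71.5986   1.5167] [0.2519 0.5558 0.3368]
```

B's yaw is 64.7° and its centre is (0.596, −0.2205). The blade tip predicted from that pose agrees with the picture to within 1 mm. The crate's yaw is 3.5°, its centre is about (0.578, 0.134), and the foot of the side is at crate y of about +104. Now I'll move to above B.

drive_tool(dr=[[0,0,8],[0,0,16],[0,0,24],[0,0,32],[0,0,40],[0,0,48],[0,0,56],[0,0,64],[0,0,72],[0,0,80],[0,0,88],[0,0,96]], xyz=[[-3.6,-3,0],[-7.2,-6,0],[-10.8,-9,0],[-14.4,-12,0],[-18,-15,0],[-21.5,-18,0],[-24.5,-21.5,0],[-27.5,-25,0],[-30.5,-28.5,0],[-33.5,-32,0],[-36.5,-35.5,0],[-39.5,-39,0]], fingers=[1,1,1,1,1,1,1,1,1,1,1,1])

```text
time: 1.7
tool_pos: [0.5082, 0.0606, 0.3351]
tcp_rot: [[0.411, 0.912, -0.0], [0.912, -0.411, 0.0], [0.0, -0.0, -1.0]]
contact_force: [0.1, 0.1, -0.4]
gripper_width: 1.004
```

```bash
cat >> h.py <<'E'
def rel(target,yaw_x):
    "shift (cm) in tool axes and turn (deg) about tool z to reach target TCP with tool x at yaw"
    s=observe();R=np.array(s['tcp_rot']);p=np.array(s['tool_pos']);y=np.degrees(np.arctan2(R[1,0],R[0,0]))
    print('pos',p,'yawx %.2f'%y,'joints',np.array(s['joint_positions']).round(1),'t',s['time'])
    print('shift cm',R.T@(np.array(target)-p)*100,'turn z',(-(yaw_x-y)+180)%360-180)
E
python3 -c "
from h import *
rel((.5853,-.243,.337),64.7)"
```

```text
pos [0.5082 0.0606 0.3351] yawx 65.76 joints [-43.8   6.8  33.5 105.5  -4.   68.9 -33.3] t 1.7
shift cm [-24.5182  19.4985  -0.203 ] turn z 1.057181187347112
```

drive_tool(dr=[[0,0,1],[0,0,1],[0,0,1],[0,0,1],[0,0,1],[0,0,1],[0,0,1],[0,0,1],[0,0,1],[0,0,1]], xyz=[[-3.5,2.8,0],[-7,5.6,0],[-10.5,8.4,0],[-14,11.2,0],[-17.5,14,0],[-21,16.8,0],[-24.5,19.5,1],[-24.5,19.5,5],[-24.5,19.5,8],[-24.5,19.5,8]], fingers=[1,1,1,1,1,1,1,1,1,1])

```text
time: 2.7
tool_pos: [0.5845, -0.2393, 0.2506]
tcp_rot: [[0.422, 0.907, -0.008], [0.907, -0.422, 0.002], [-0.001, -0.008, -1.0]]
contact_force: [0.4, 0.3, -0.1]
gripper_width: 0.994
```

```bash
python3 -c "
from h import *
rel((.5853,-.243,.019),64.7)
crop('top','pics/c5.png',320,60,480,220,4)
crop('side','pics/c6.png',310,100,510,340,3)"
```

```text
pos [ 0.5845 -0.2393  0.2506] yawx 65.05 joints [-11.9  26.8  39.9  96.1 -18.6  64.4   8.3] t 2.7
shift cm [-0.2679  0.4272 23.1546] turn z 0.35153513642865164
```

View pics/c6.png

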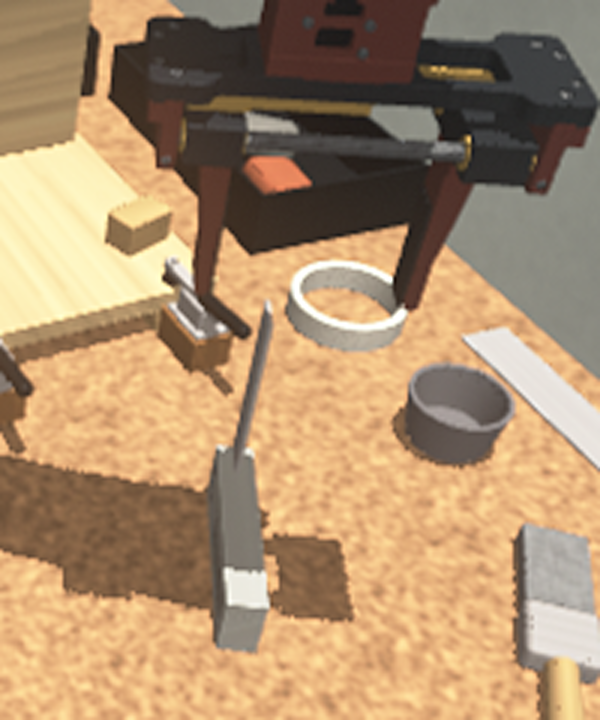

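The crop shows the gripper above B with its jaws straddling the stock. The stock's near end is at crop pixel (242,610), the blade tip is at (267,305), and the long side of the gripper's body lies across the stock. I'll descend in two steps.

drive_tool(dr=[[0,0,0.3],[0,0,0.3],[0,0,0.3],[0,0,0.3],[0,0,0.3],[0,0,0.3]], xyz=[[-0.1,0.1,4],[-0.1,0.1,8],[-0.1,0.1,12],[-0.1,0.1,15],[-0.1,0.1,15],[-0.1,0.1,15]], fingers=[1,1,1,1,1,1])

```text
time: 3.4
tool_pos: [0.5888, -0.2422, 0.1072]
tcp_rot: [[0.426, 0.905, 0.002], [0.905, -0.426, -0.001], [0.0, 0.002, -1.0]]
contact_force: [0.0, -0.4, 0.2]
gripper_width: 0.999
```

```bash
python3 -c "
from h import *
rel((.5853,-.243,.019),64.7)"
```

```text
pos [ 0.5888 -0.2422  0.1072] yawx 64.81 joints [ -7.5  36.   34.3 102.6 -25.9  49.3  13.7] t 3.4
shift cm [-0.2208 -0.3081  8.8236] turn z 0.10568904397061374
```

drive_tool(dr=[[0,0,0.1],[0,0,0.1],[0,0,0.1],[0,0,0.1],[0,0,0.1]], xyz=[[-0.2,-0.3,3],[-0.2,-0.3,6],[-0.2,-0.3,8],[-0.2,-0.3,8.7],[-0.2,-0.3,8.7]], fingers=[1,1,1,1,1])

```text
time: 3.9
tool_pos: [0.5851, -0.2428, 0.0197]
tcp_rot: [[0.427, 0.904, 0.002], [0.904, -0.427, -0.001], [0.0, 0.002, -1.0]]
contact_force: [0.3, 0.2, 0.3]
gripper_width: 1.002
```

```bash
python3 -c "
from h import *
rel((.5853,-.243,.019),64.7)
crop('side','pics/c7.png',310,140,510,340,3)"
```

```text
pos [ 0.5851 -0.2428  0.0197] yawx 64.70 joints [ -4.1  42.3  29.6 104.8 -30.5  40.9  17.4] t 3.9
shift cm [-0.0126  0.0232  0.067 ] turn z -0.003929130155540861
```

View pics/c7.png

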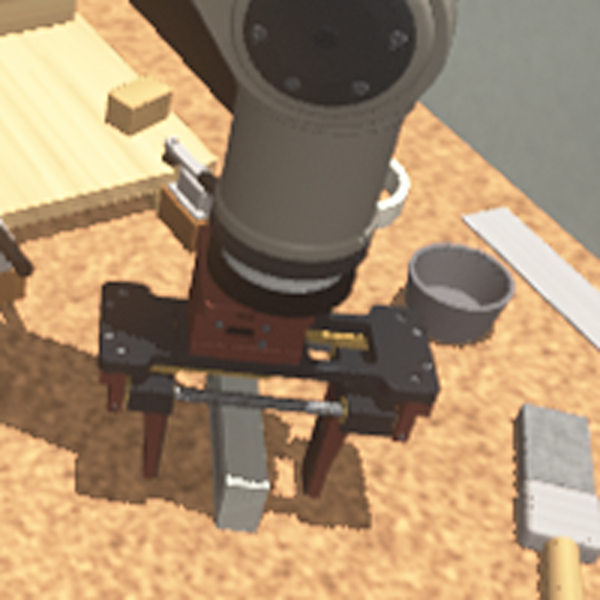

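The stock lies centred between the fingers (crop pixel 240,430). I'll close on it.

drive_tool(dr=[[0,0,0],[0,0,0],[0,0,0],[0,0,0],[0,0,0],[0,0,0],[0,0,0],[0,0,0],[0,0,0],[0,0,0]], xyz=[[0,0,0],[0,0,0],[0,0,0],[0,0,0],[0,0,0],[0,0,0],[0,0,0],[0,0,0],[0,0,0],[0,0,0]], fingers=[-1,-1,-1,-1,-1,-1,-1,-1,-1,-1], force=50)

```text
time: 4.95
tool_pos: [0.584, -0.2426, 0.0181]
tcp_rot: [[0.428, 0.904, 0.0], [0.904, -0.428, -0.0], [-0.0, 0.0, -1.0]]
contact_force: [0.6, -0.1, -0.7]
gripper_width: 0.272
```

```bash
python3 -c "
from h import *
rel((.5853,-.243,.15),64.7);s=observe();print(s['gripper_width'],s['contact_force'],s['moment'])"
```

```text
pos [ 0.584  -0.2426  0.0181] yawx 64.68 joints [ -4.1  42.4  29.5 104.9 -30.6  40.8  17.4] t 4.95
shift cm [  0.0186   0.1389 -13.1871] turn z -0.016991183371033003
0.27212053418523385 [ 0.5948 -0.1018 -0.6898] [-0.4428  0.0612  0.0259]
```

The opening is 24 mm, which matches the stock. I'll lift it.

drive_tool(dr=[[0,0,0],[0,0,0],[0,0,0],[0,0,0],[0,0,0],[0,0,0],[0,0,0]], xyz=[[0,0,-1],[0,0,-3],[0,0,-6],[0,0,-9],[0,0,-12],[0,0,-14],[0,0,-14]], fingers=[-1,-1,-1,-1,-1,-1,-1])

```text
time: 5.65
tool_pos: [0.5851, -0.2431, 0.1613]
tcp_rot: [[0.428, 0.904, 0.005], [0.904, -0.428, -0.001], [0.001, 0.005, -1.0]]
contact_force: [-0.6, -0.8, -2.8]
gripper_width: 0.268
```

```bash
python3 -c "
from h import *
rel((.580,.104,.155),93.5);s=observe();print(s['gripper_width'],s['contact_force'],s['moment'])"
```

```text
pos [ 0.5851 -0.2431  0.1613] yawx 64.66 joints [ -9.4  32.   37.1 101.2 -23.2  54.4  11.8] t 5.65
shift cm [ 31.1551 -15.3221   0.59  ] turn z -28.836409013469222
0.26784567300440254 [-0.583  -0.7941 -2.817 ] [-0.2038  0.1409 -0.0358]
```

drive_tool(dr=[[0,0,-3],[0,0,-6],[0,0,-9],[0,0,-12],[0,0,-15],[0,0,-18],[0,0,-21],[0,0,-24],[0,0,-27],[0,0,-28.8],[0,0,-28.8],[0,0,-28.8]], xyz=[[3,-1.5,0],[6,-3,0],[9.5,-4.6,0],[13,-6.3,0],[16.5,-8,0],[20,-9.8,0],[23.5,-11.5,0],[27,-13.2,0],[30,-14.7,0],[31.1,-15.3,0],[31.1,-15.3,0],[31.1,-15.3,0]], fingers=[-1,-1,-1,-1,-1,-1,-1,-1,-1,-1,-1,-1])

```text
time: 6.85
tool_pos: [0.5781, 0.1023, 0.1576]
tcp_rot: [[-0.058, 0.998, -0.001], [0.998, 0.058, -0.001], [-0.001, -0.001, -1.0]]
contact_force: [-0.3, -1.0, -2.7]
gripper_width: 0.276
```

```bash
python3 -c "
from h import *
rel((.580,.104,.065),93.5);s=observe();print(s['gripper_width'],s['contact_force'],s['moment'])
crop('side','pics/c8.png',190,60,410,260,3);crop('top','pics/c9.png',140,50,340,230,4)"
```

```text
pos [0.5781 0.1023 0.1576] yawx 93.35 joints [-38.3  26.3  29.1 107.2 -16.1  50.6   2. ] t 6.85
shift cm [0.1689 0.2084 9.2552] turn z -0.15013900722769336
0.276091919920232 [-0.2644 -0.9721 -2.6835] [-0.2387  0.0556 -0.0028]
```

View pics/c8.png

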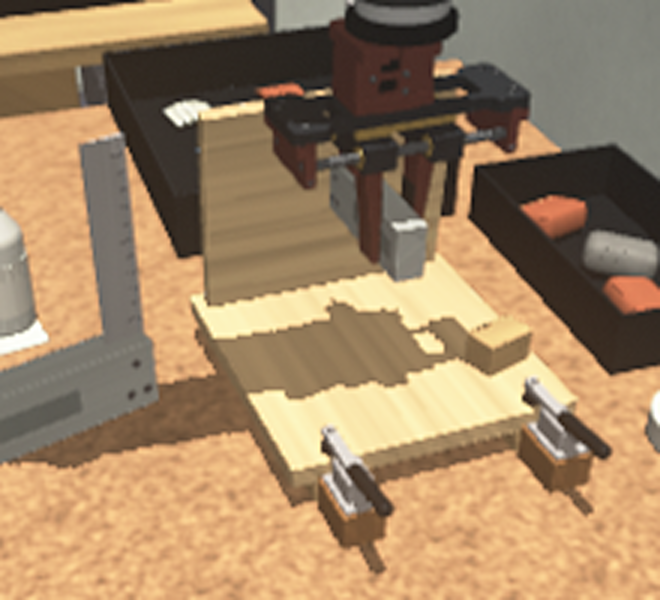

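View pics/c9.png

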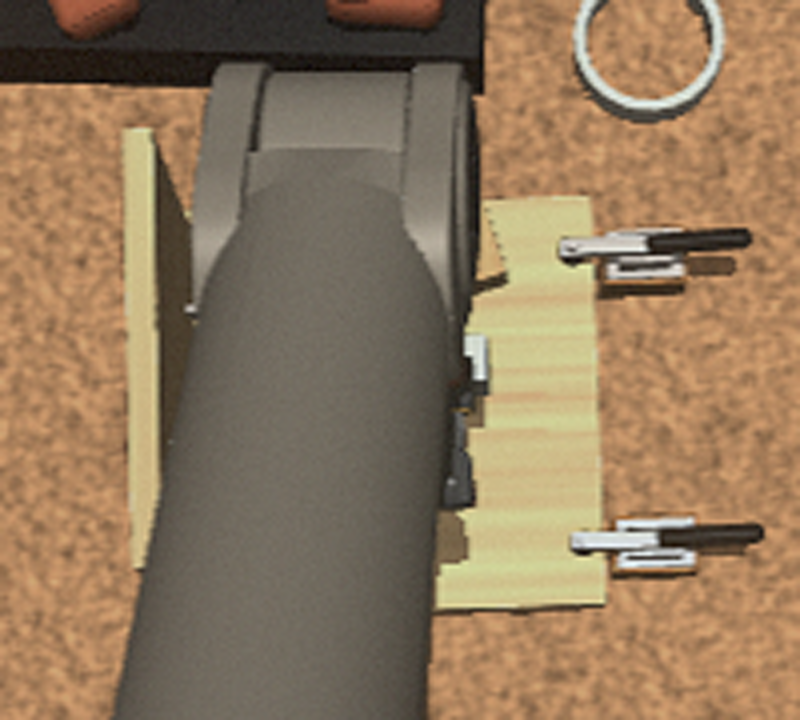

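The side view shows the square held upright over the middle strip of the board, with the small block clear at crop pixel (500,345) and the blade facing the leaning side. I'll lower it towards the base.

drive_tool(dr=[[0,0,0],[0,0,0],[0,0,0],[0,0,0],[0,0,0]], xyz=[[0.1,0.1,3],[0.1,0.1,6],[0.1,0.1,8.5],[0.1,0.1,9.3],[0.1,0.1,9.3]], fingers=[-1,-1,-1,-1,-1])

```text
time: 7.45
tool_pos: [0.579, 0.1036, 0.0644]
tcp_rot: [[-0.058, 0.998, -0.002], [0.998, 0.058, -0.001], [-0.001, -0.002, -1.0]]
contact_force: [0.1, -0.1, -2.4]
gripper_width: 0.268
```

```bash
python3 -c "
from h import *
rel((.580,.104,.056),93.5);s=observe();print(s['gripper_width'],s['contact_force'],s['moment'])"
```

```text
pos [0.579  0.1036 0.0644] yawx 93.35 joints [-35.   33.8  25.  110.  -21.1  40.8   5.8] t 7.45
shift cm [0.036  0.1035 0.8366] turn z -0.1534997285409645
0.26791462634276736 [ 0.1386 -0.0725 -2.4372] [-0.1837  0.0445  0.0422]
```

drive_tool(dr=[[0,0,0],[0,0,0],[0,0,0],[0,0,0]], xyz=[[0,0,0.3],[0,0,0.5],[0,0,0.6],[0,0,0.6]], fingers=[-1,-1,-1,-1])

```text
time: 7.85
tool_pos: [0.5798, 0.1054, 0.0596]
tcp_rot: [[-0.061, 0.998, 0.001], [0.998, 0.061, 0.0], [0.0, 0.001, -1.0]]
contact_force: [-0.3, 0.7, -3.3]
gripper_width: 0.271
```

drive_tool(dr=[[0,0,0],[0,0,0]], xyz=[[0,0,0.1],[0,0,0.1]], fingers=[-1,-1])

```text
time: 8.05
tool_pos: [0.5796, 0.1053, 0.0583]
tcp_rot: [[-0.061, 0.998, 0.0], [0.998, 0.061, 0.0], [0.0, 0.0, -1.0]]
contact_force: [-0.9, 1.0, -3.9]
gripper_width: 0.275
```

drive_tool(dr=[[0,0,0],[0,0,0]], xyz=[[0,0,0.05],[0,0,0.05]], fingers=[-1,-1])

```text
time: 8.25
tool_pos: [0.5795, 0.1053, 0.0576]
tcp_rot: [[-0.061, 0.998, -0.0], [0.998, 0.061, 0.0], [0.0, -0.0, -1.0]]
contact_force: [0.1, -1.1, -3.4]
gripper_width: 0.272
```

drive_tool(dr=[[0,0,0],[0,0,0]], xyz=[[0,0,0.05],[0,0,0.05]], fingers=[-1,-1])

```text
time: 8.45
tool_pos: [0.5795, 0.1052, 0.0571]
tcp_rot: [[-0.061, 0.998, -0.0], [0.998, 0.061, -0.0], [-0.0, -0.0, -1.0]]
contact_force: [0.7, 0.0, -3.9]
gripper_width: 0.27
```

drive_tool(dr=[[0,0,0],[0,0,0]], xyz=[[0,0,0.05],[0,0,0.05]], fingers=[-1,-1])

```text
time: 8.65
tool_pos: [0.5795, 0.1052, 0.0566]
tcp_rot: [[-0.061, 0.998, -0.0], [0.998, 0.061, -0.0], [-0.0, -0.0, -1.0]]
contact_force: [0.7, -0.3, -3.4]
gripper_width: 0.271
```

drive_tool(dr=[[0,0,0],[0,0,0]], xyz=[[0,0,0.05],[0,0,0.05]], fingers=[-1,-1])

```text
time: 8.85
tool_pos: [0.5796, 0.1052, 0.0561]
tcp_rot: [[-0.061, 0.998, -0.0], [0.998, 0.061, -0.0], [-0.0, -0.0, -1.0]]
contact_force: [-0.4, 0.1, -2.6]
gripper_width: 0.272
```

drive_tool(dr=[[0,0,0],[0,0,0]], xyz=[[0,0,0.05],[0,0,0.05]], fingers=[-1,-1])

```text
time: 9.05
tool_pos: [0.5796, 0.1052, 0.0561]
tcp_rot: [[-0.061, 0.998, -0.0], [0.998, 0.061, 0.0], [0.0, 0.0, -1.0]]
contact_force: [-1.8, 0.3, 4.0]
gripper_width: 0.272
```

drive_tool(dr=[[0,0,0],[0,0,0]], xyz=[[0,0,0.05],[0,0,0.05]], fingers=[-1,-1])

```text
time: 9.25
tool_pos: [0.5797, 0.1053, 0.0561]
tcp_rot: [[-0.06, 0.998, 0.0], [0.998, 0.06, 0.001], [0.001, 0.0, -1.0]]
contact_force: [-4.7, 0.1, 8.8]
gripper_width: 0.27
```

drive_tool(dr=[[0,0,0],[0,0,0]], xyz=[[0,0,0.05],[0,0,0.05]], fingers=[-1,-1])

```text
time: 9.45
tool_pos: [0.5796, 0.1052, 0.0561]
tcp_rot: [[-0.06, 0.998, -0.0], [0.998, 0.06, 0.001], [0.001, 0.0, -1.0]]
contact_force: [-5.9, 0.5, 14.6]
gripper_width: 0.269
```

The stock touched the base at TCP z = 0.0561, with a stiffness of about 12 N/mm. I'll ease off to a few newtons and slide towards the side.

drive_tool(dr=[[0,0,0],[0,0,0]], xyz=[[0,0,-0.1],[0,0,-0.1]], fingers=[-1,-1])

```text
time: 9.65
tool_pos: [0.5798, 0.1053, 0.0561]
tcp_rot: [[-0.061, 0.998, 0.0], [0.998, 0.061, 0.0], [0.0, 0.001, -1.0]]
contact_force: [-2.8, 0.3, 6.1]
gripper_width: 0.272
```

drive_tool(dr=[[0,0,0],[0,0,0],[0,0,0],[0,0,0],[0,0,0],[0,0,0]], xyz=[[0.2,0,0],[0.5,0,0],[0.8,0,0],[1.1,0,0],[1.4,0,0],[1.4,0,0]], fingers=[-1,-1,-1,-1,-1,-1])

```text
time: 10.25
tool_pos: [0.5797, 0.1192, 0.0561]
tcp_rot: [[-0.061, 0.998, 0.002], [0.998, 0.061, -0.0], [-0.0, 0.002, -1.0]]
contact_force: [0.6, -3.1, 5.0]
gripper_width: 0.272
```

```bash
python3 -c "
from h import *
rel((.580,.104,.056),93.5);s=observe();print(s['gripper_width'],s['contact_force'],s['moment'])"
```

```text
pos [0.5797 0.1192 0.0561] yawx 93.48 joints [-36.   34.7  24.5 109.8 -21.6  39.9   4.9] t 10.25
shift cm [-1.5232 -0.0604  0.0112] turn z -0.022687214278278134
0.27207712609890516 [ 0.6422 -3.1456  5.0279] [-0.6794  0.1352 -0.0106]
```

drive_tool(dr=[[0,0,0],[0,0,0],[0,0,0],[0,0,0]], xyz=[[0.2,0,0],[0.4,0,0],[0.6,0,0],[0.6,0,0]], fingers=[-1,-1,-1,-1])

```text
time: 10.65
tool_pos: [0.5793, 0.125, 0.0561]
tcp_rot: [[-0.06, 0.998, 0.002], [0.998, 0.06, -0.0], [-0.0, 0.002, -1.0]]
contact_force: [0.5, -2.0, 5.4]
gripper_width: 0.274
```

drive_tool(dr=[[0,0,0],[0,0,0],[0,0,0],[0,0,0]], xyz=[[0.1,0,0],[0.2,0,0],[0.3,0,0],[0.3,0,0]], fingers=[-1,-1,-1,-1])

```text
time: 11.05
tool_pos: [0.5791, 0.1277, 0.0561]
tcp_rot: [[-0.06, 0.998, 0.002], [0.998, 0.06, -0.0], [-0.001, 0.002, -1.0]]
contact_force: [-0.4, -4.3, 5.4]
gripper_width: 0.267
```

drive_tool(dr=[[0,0,0],[0,0,0],[0,0,0],[0,0,0]], xyz=[[0.1,0,0],[0.2,0,0],[0.3,0,0],[0.3,0,0]], fingers=[-1,-1,-1,-1])

```text
time: 11.45
tool_pos: [0.579, 0.1307, 0.0561]
tcp_rot: [[-0.06, 0.998, 0.002], [0.998, 0.06, -0.0], [-0.001, 0.002, -1.0]]
contact_force: [0.6, -3.7, 4.7]
gripper_width: 0.27
```

```bash
python3 -c "
from h import *
rel((.580,.104,.056),93.5);s=observe();print(s['gripper_width'],s['contact_force'],s['moment'])
crop('side','pics/d1.png',190,60,410,260,3);crop('top','pics/d2.png',140,50,340,230,4)"
```

```text
pos [0.579  0.1307 0.0561] yawx 93.45 joints [-37.1  34.8  24.6 109.6 -21.6  40.    3.8] t 11.45
shift cm [-2.6701 -0.0578  0.0133] turn z -0.053761589779696806
0.2699371828305043 [ 0.6241 -3.742   4.6623] [-0.8445  0.0778  0.0334]
```

View pics/d1.png

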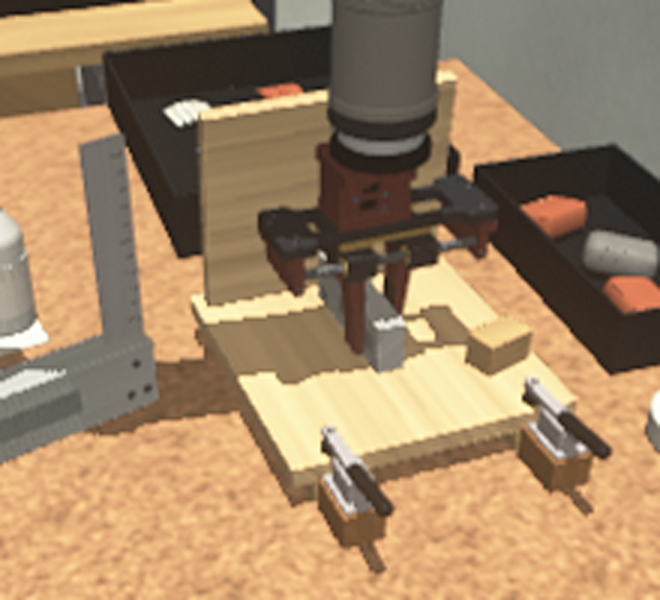

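View pics/d2.png

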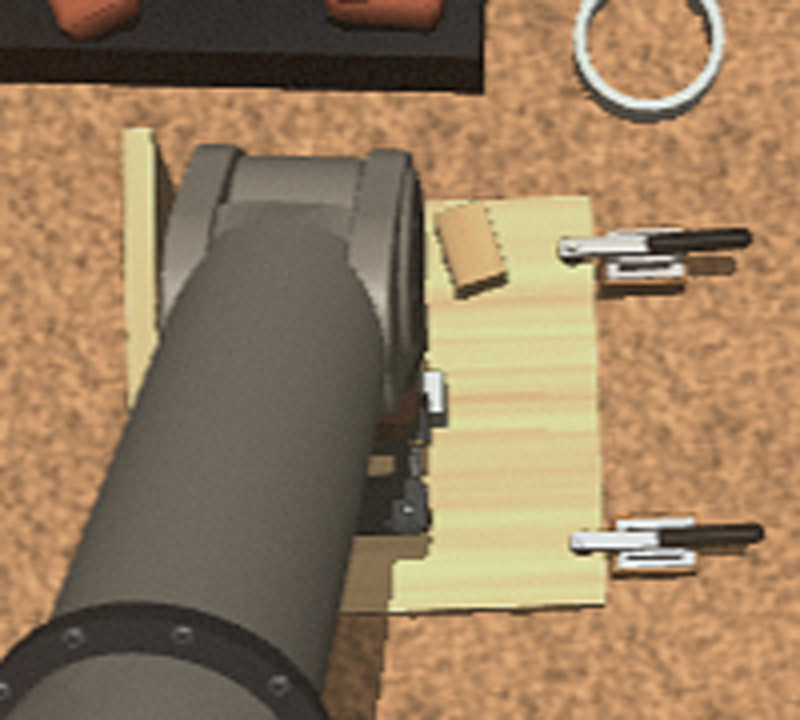

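Neither picture shows the side moving yet. Its top edge is still at top-crop pixel (125–155,130). The blade's face is at crate y of about 87, so contact should be close. I'll continue in small steps and watch the moment.

drive_tool(dr=[[0,0,0],[0,0,0],[0,0,0],[0,0,0]], xyz=[[0.1,0,0],[0.2,0,0],[0.3,0,0],[0.3,0,0]], fingers=[-1,-1,-1,-1])

```text
time: 11.95
tool_pos: [0.5788, 0.1337, 0.0561]
tcp_rot: [[-0.06, 0.998, 0.002], [0.998, 0.06, -0.0], [-0.001, 0.002, -1.0]]
contact_force: [0.9, -3.5, 5.6]
gripper_width: 0.268
```

```bash
python3 -c "
from h import *
s=observe();print(s['contact_force'],s['moment'],s['tool_pos'])"
```

```text
[ 0.8937 -3.4891  5.5584] [-0.8733  0.0853  0.0716] [0.5788 0.1337 0.0561]
```

drive_tool(dr=[[0,0,0],[0,0,0],[0,0,0],[0,0,0]], xyz=[[0.1,0,0],[0.2,0,0],[0.3,0,0],[0.3,0,0]], fingers=[-1,-1,-1,-1])

```text
time: 12.35
tool_pos: [0.5786, 0.1361, 0.0561]
tcp_rot: [[-0.06, 0.998, 0.002], [0.998, 0.06, -0.001], [-0.001, 0.002, -1.0]]
contact_force: [0.7, -5.3, 5.4]
gripper_width: 0.269
```

```bash
python3 -c "
from h import *
s=observe();print(s['contact_force'],s['moment'],s['tool_pos'],s['tcp_rot'])"
```

```text
[ 0.6805 -5.3486  5.4383] [-0.9528  0.064   0.0497] [0.5786 0.1361 0.0561] [[-0.0596  0.9982  0.0018]
 [ 0.9982  0.0596 -0.001 ]
 [-0.0011  0.0017 -1.    ]]
```

drive_tool(dr=[[0,0,0],[0,0,0],[0,0,0],[0,0,0]], xyz=[[0.1,0,0],[0.2,0,0],[0.3,0,0],[0.3,0,0]], fingers=[-1,-1,-1,-1])

```text
time: 12.75
tool_pos: [0.5784, 0.1391, 0.0561]
tcp_rot: [[-0.06, 0.998, 0.002], [0.998, 0.06, -0.001], [-0.001, 0.002, -1.0]]
contact_force: [0.2, -5.4, 4.5]
gripper_width: 0.275
```

```bash
python3 -c "
from h import *
s=observe();print(s['contact_force'],s['moment'],s['tool_pos'],s['tcp_rot'])
crop('top','pics/d3.png',140,50,340,230,4)"
```

```text
[ 0.1677 -5.4194  4.4636] [-0.9296  0.0667  0.0285] [0.5784 0.1391 0.0561] [[-0.0597  0.9982  0.0018]
 [ 0.9982  0.0597 -0.0009]
 [-0.001   0.0018 -1.    ]]
```

drive_tool(dr=[[0,0,0],[0,0,0],[0,0,0]], xyz=[[0.1,0,0],[0.2,0,0],[0.2,0,0]], fingers=[-1,-1,-1])

```text
time: 13.1
tool_pos: [0.5783, 0.1411, 0.0561]
tcp_rot: [[-0.06, 0.998, 0.002], [0.998, 0.06, -0.001], [-0.001, 0.002, -1.0]]
contact_force: [0.3, -4.8, 4.7]
gripper_width: 0.27
```

```bash
python3 -c "
from h import *
s=observe();print(s['contact_force'],s['moment'],s['tool_pos'],s['tcp_rot'])
crop('top','pics/d4.png',140,50,340,230,4)"
```

```text
[ 0.2755 -4.7643  4.696 ] [-0.995   0.0988  0.0354] [0.5783 0.1411 0.0561] [[-0.0596  0.9982  0.0019]
 [ 0.9982  0.0596 -0.0009]
 [-0.001   0.0018 -1.    ]]
```

View pics/d4.png

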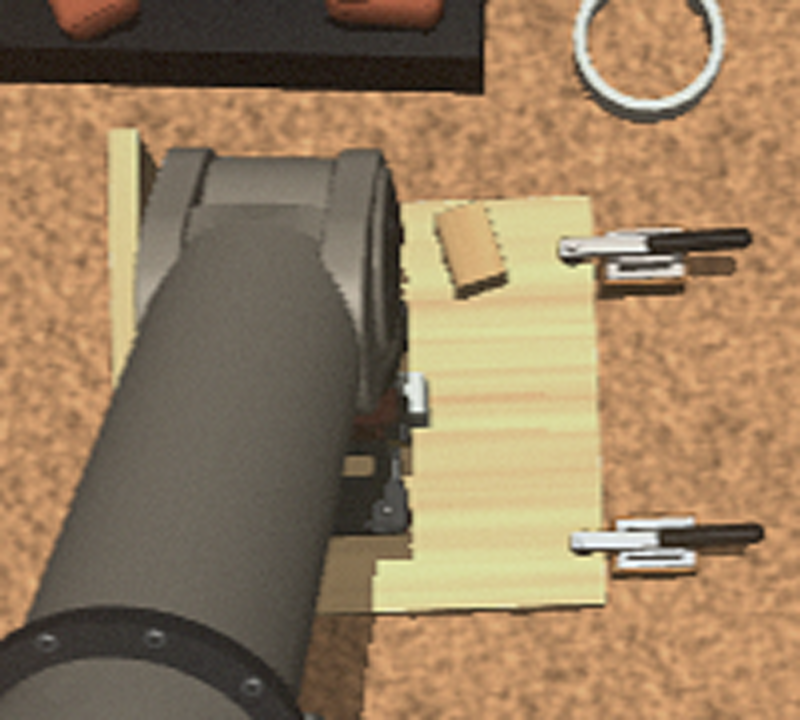

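The side is giving way: its top edge has moved from crop x=125 to 110, about 7.5 mm. I'll keep going in smaller steps and watch for the stop at the foot.

drive_tool(dr=[[0,0,0],[0,0,0],[0,0,0],[0,0,0]], xyz=[[0.1,0,0],[0.2,0,0],[0.3,0,0],[0.3,0,0]], fingers=[-1,-1,-1,-1])

```text
time: 13.55
tool_pos: [0.5781, 0.1442, 0.0561]
tcp_rot: [[-0.06, 0.998, 0.002], [0.998, 0.06, -0.001], [-0.001, 0.002, -1.0]]
contact_force: [0.1, -5.3, 6.4]
gripper_width: 0.269
```

drive_tool(dr=[[0,0,0],[0,0,0]], xyz=[[0.1,0,0],[0.1,0,0]], fingers=[-1,-1])

```text
time: 13.75
tool_pos: [0.5781, 0.1451, 0.0561]
tcp_rot: [[-0.06, 0.998, 0.002], [0.998, 0.06, -0.001], [-0.001, 0.002, -1.0]]
contact_force: [-0.1, -5.1, 5.4]
gripper_width: 0.271
```

drive_tool(dr=[[0,0,0],[0,0,0]], xyz=[[0.1,0,0],[0.1,0,0]], fingers=[-1,-1])

```text
time: 13.95
tool_pos: [0.578, 0.1461, 0.0561]
tcp_rot: [[-0.06, 0.998, 0.002], [0.998, 0.06, -0.001], [-0.001, 0.002, -1.0]]
contact_force: [0.1, -4.4, 5.9]
gripper_width: 0.269
```

```bash
python3 -c "
from h import *
s=observe();print(s['contact_force'],s['moment'],s['tool_pos'],s['tcp_rot'])
crop('top','pics/d5.png',140,50,340,230,4)"
```

```text
[ 0.1234 -4.4368  5.949 ] [-0.9479  0.1007  0.0391] [0.578  0.1461 0.0561] [[-0.0596  0.9982  0.0018]
 [ 0.9982  0.0596 -0.0009]
 [-0.001   0.0017 -1.    ]]
```

View pics/d5.png

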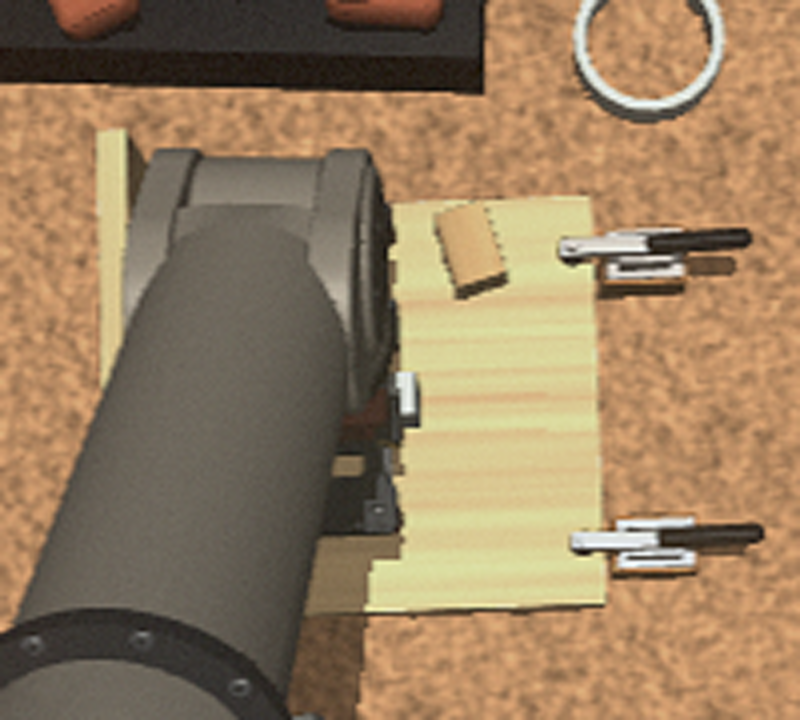

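drive_tool(dr=[[0,0,0],[0,0,0]], xyz=[[0.1,0,0],[0.1,0,0]], fingers=[-1,-1])

```text
time: 14.2
tool_pos: [0.578, 0.147, 0.0561]
tcp_rot: [[-0.059, 0.998, 0.002], [0.998, 0.059, -0.001], [-0.001, 0.002, -1.0]]
contact_force: [-0.4, -4.4, 5.8]
gripper_width: 0.268
```

drive_tool(dr=[[0,0,0],[0,0,0]], xyz=[[0.05,0,0],[0.05,0,0]], fingers=[-1,-1])

```text
time: 14.4
tool_pos: [0.5779, 0.147, 0.0561]
tcp_rot: [[-0.059, 0.998, 0.002], [0.998, 0.059, -0.001], [-0.002, 0.002, -1.0]]
contact_force: [0.2, -5.9, 6.1]
gripper_width: 0.267
```

drive_tool(dr=[[0,0,0],[0,0,0]], xyz=[[0.05,0,0],[0.05,0,0]], fingers=[-1,-1])

```text
time: 14.6
tool_pos: [0.5779, 0.147, 0.0561]
tcp_rot: [[-0.059, 0.998, 0.002], [0.998, 0.059, -0.002], [-0.002, 0.002, -1.0]]
contact_force: [-0.7, -7.4, 5.3]
gripper_width: 0.272
```

drive_tool(dr=[[0,0,0],[0,0,0]], xyz=[[0.05,0,0],[0.05,0,0]], fingers=[-1,-1])

```text
time: 14.8
tool_pos: [0.5779, 0.147, 0.0561]
tcp_rot: [[-0.058, 0.998, 0.002], [0.998, 0.058, -0.002], [-0.003, 0.002, -1.0]]
contact_force: [-0.0, -8.1, 6.1]
gripper_width: 0.269
```

It stopped at y = 0.147 (face at crate y of about 103, against about 104 measured for the foot), and the force is rising without any further motion. The nose reads about 0.17° down, so I'll correct that, add slight down pressure and hold.

drive_tool(dr=[[0,0.15,0],[0,0.15,0],[0,0.15,0],[0,0.15,0]], xyz=[[0,0,0.03],[0,0,0.03],[0,0,0.03],[0,0,0.03]], fingers=[-1,-1,-1,-1])

```text
time: 15.2
tool_pos: [0.5779, 0.147, 0.0561]
tcp_rot: [[-0.059, 0.998, 0.002], [0.998, 0.059, 0.0], [0.0, 0.002, -1.0]]
contact_force: [-0.6, -7.5, 9.1]
gripper_width: 0.274
```

```bash
python3 -c "
from h import *
s=observe();print(s['contact_force'],s['moment'],s['tool_pos'],s['tcp_rot'])
crop('side','pics/e1.png',190,60,410,260,3);crop('top','pics/e2.png',140,50,340,230,4)"
```

```text
[-0.6412 -7.5116  9.0696] [-1.8771  0.3221  0.1367] [0.5779 0.147  0.0561] [[-0.0588  0.9983  0.0016]
 [ 0.9983  0.0588  0.0002]
 [ 0.0001  0.0016 -1.    ]]
```

View pics/e1.png

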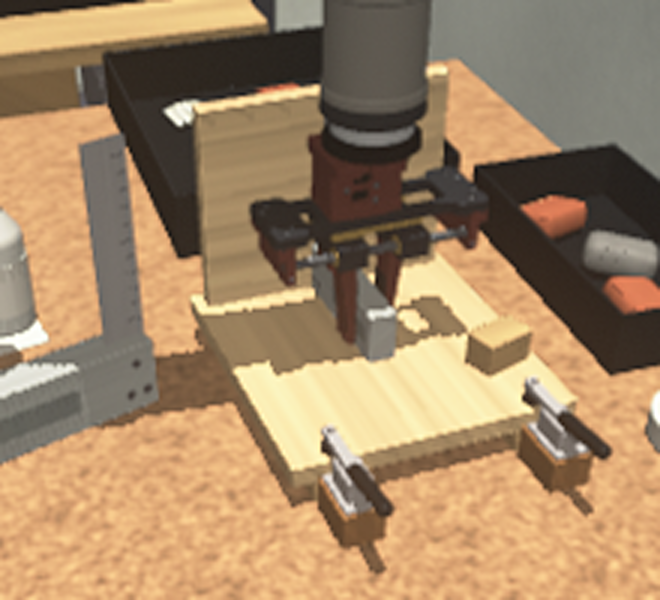

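View pics/e2.png

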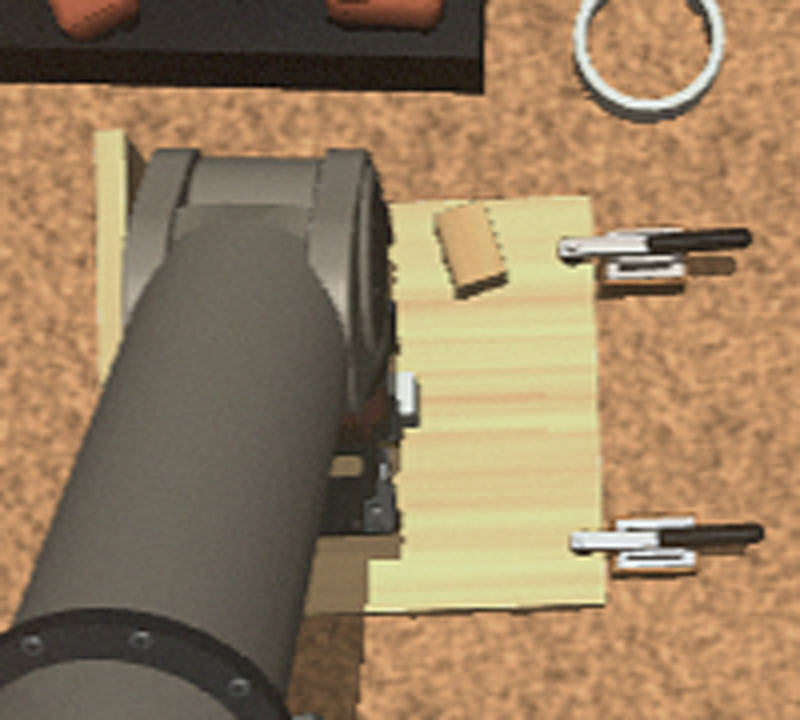

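Side view: the stock stands flat on the base, with its end at crop pixel (377,335), and the side looks upright. Top view: the side's top edge is at crop x of 95. Holding.

drive_tool(dr=[[0,0,0],[0,0,0],[0,0,0],[0,0,0],[0,0,0],[0,0,0],[0,0,0],[0,0,0],[0,0,0],[0,0,0],[0,0,0],[0,0,0]], xyz=[[0.02,0,0],[0.02,0,0],[0.02,0,0],[0.02,0,0],[0.02,0,0],[0.02,0,0],[0.02,0,0],[0.02,0,0],[0.02,0,0],[0.02,0,0],[0.02,0,0],[0.02,0,0]], fingers=[-1,-1,-1,-1,-1,-1,-1,-1,-1,-1,-1,-1])

```text
time: 16.5
tool_pos: [0.5779, 0.147, 0.0561]
tcp_rot: [[-0.059, 0.998, 0.002], [0.998, 0.059, 0.0], [-0.0, 0.002, -1.0]]
contact_force: [-0.1, -8.7, 8.7]
gripper_width: 0.27
```

```bash
python3 - <<'E'
from h import *
s=observe();print(s['contact_force'],s['moment'],s['tool_pos'],s['tcp_rot'])
im=camera('side')
cv2.imwrite('pics/e3.png',im[:,:,::-1])
yc=np.array([-.061,.998,0]);xc=np.array([.998,.061,0]);C=np.array([.578,.134,.038])
# observed side-view corners of inner face: top-left crop (196,112) etc.
for dy in(.103,.105):
  for sx in(-.11,.11):
    for z in(0,.18):
      P=C+xc*sx+yc*dy+[0,0,z]
      print(dy,sx,z,'side crop',((proj('side',P)-[190,60])*3).round(1),'top crop',((proj('top',P)-[140,50])*4).round(1))
E
python3 -c "
from h import *
crop(0,'pics/e4.png',240,70,350,170,7,'pics/e3.png')"
```

```text
[-0.0546 -8.7492  8.6858] [-1.8946  0.316   0.1012] [0.5779 0.147  0.0561] [[-0.0587  0.9983  0.0016]
 [ 0.9983  0.0587  0.    ]
 [-0.0001  0.0016 -1.    ]]
0.103 -0.11 0 side crop [204.9 308.3] top crop [201.5 598.8]
0.103 -0.11 0.18 side crop [192.5 111.6] top crop [135.  565.5]
0.103 0.11 0 side crop [431.2 261.4] top crop [193.  223.3]
0.103 0.11 0.18 side crop [446.5  70.4] top crop [126.  125.6]
0.105 -0.11 0 side crop [204.2 307.2] top crop [198.1 599. ]
0.105 -0.11 0.18 side crop [191.7 110.6] top crop [130.9 565.6]
0.105 0.11 0 side crop [430.3 260.4] top crop [189.6 223.4]
0.105 0.11 0.18 side crop [445.4  69.6] top crop [122.  125.7]
```

View pics/e4.png

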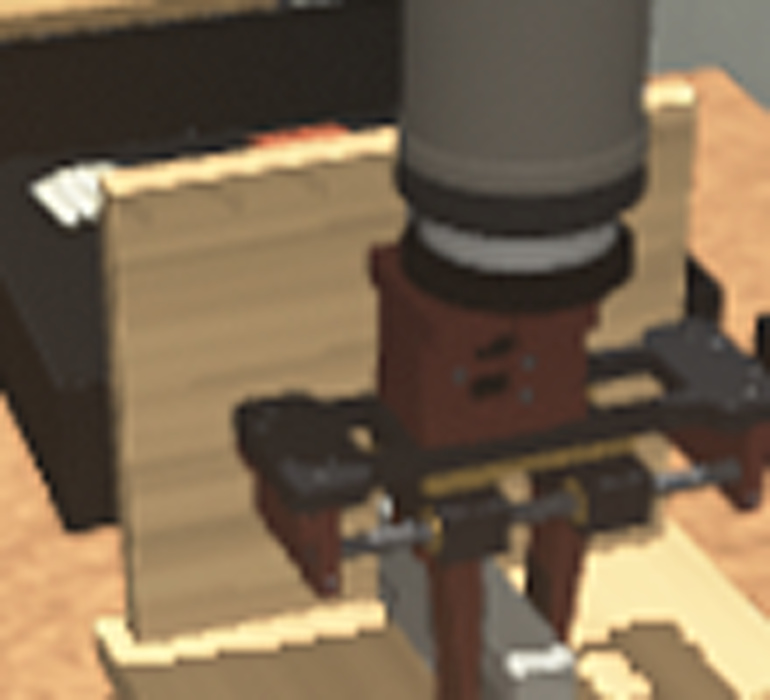

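The top corner of the side is at (125,130) in the top crop. A square side predicts (126,126) or (122,126), depending on where the foot lies, so they agree within picture resolution. It has been held for more than 1.5 s, so I'll draw away.

drive_tool(dr=[[0,0,0],[0,0,0],[0,0,0],[0,0,0],[0,0,0],[0,0,0],[0,0,0],[0,0,0],[0,0,0],[0,0,0],[0,0,0],[0,0,0]], xyz=[[-0.1,0,-0.05],[-0.3,0,-0.05],[-0.6,0,-0.08],[-1,0,-0.1],[-1.5,0,-0.2],[-2.5,0,-0.5],[-3.5,0,-1.5],[-4.5,0,-4],[-5,0,-7],[-5,0,-10],[-5,0,-11],[-5,0,-11]], fingers=[-1,-1,-1,-1,-1,-1,-1,-1,-1,-1,-1,-1])

```text
time: 17.75
tool_pos: [0.5807, 0.0991, 0.1667]
tcp_rot: [[-0.06, 0.998, 0.003], [0.998, 0.06, 0.004], [0.004, 0.003, -1.0]]
contact_force: [0.0, 0.4, -3.3]
gripper_width: 0.271
```

```bash
python3 -c "
from h import *
rel((.585,-.243,.155),64.7);s=observe();print(s['contact_force'])
crop('side','pics/f1.png',190,60,410,260,3);crop('top','pics/f2.png',140,50,340,230,4)"
```

```text
pos [0.5807 0.0991 0.1667] yawx 93.44 joints [-38.1  25.7  29.5 106.8 -16.1  51.4   2.5] t 17.75
shift cm [-34.1807  -1.6209   1.04  ] turn z 28.736228812234117
[ 0.0206  0.4097 -3.3123]
```

View pics/f1.png

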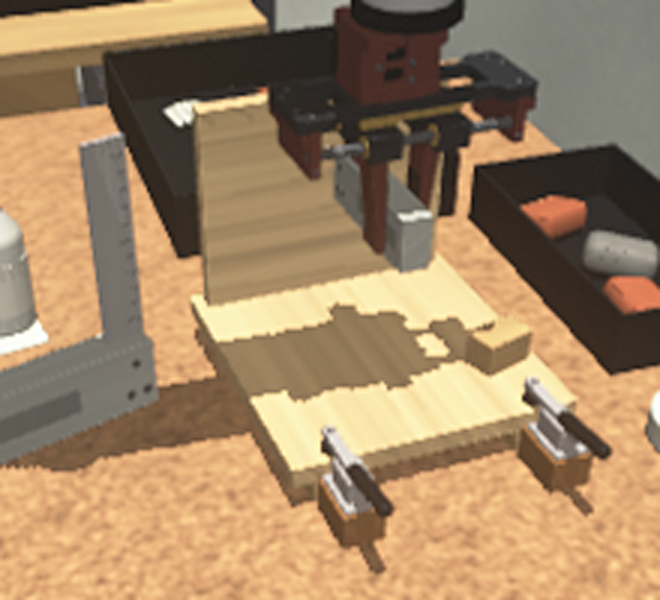

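View pics/f2.png

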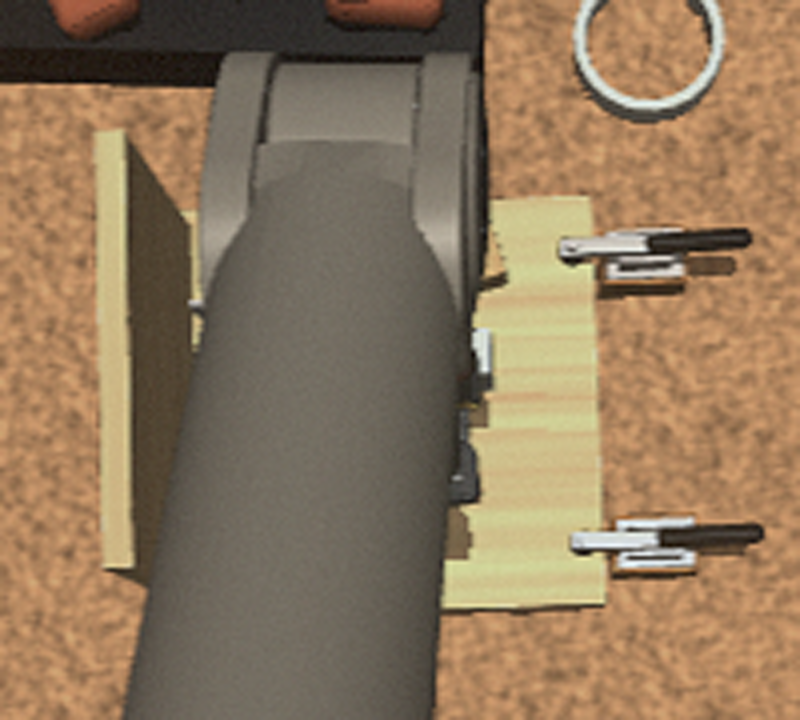

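With the square drawn away, the side's inner top edge runs (125,130)–(133,568) in the top crop. A square side predicts (126,126)–(135,566), so it stands square. I'll carry the try square back to its old spot.

drive_tool(dr=[[0,0,3],[0,0,6],[0,0,9],[0,0,12],[0,0,15],[0,0,18],[0,0,21],[0,0,24],[0,0,27],[0,0,28.7],[0,0,28.7],[0,0,28.7]], xyz=[[-3.3,-0.2,0],[-6.8,-0.3,0],[-10.3,-0.5,0],[-13.8,-0.7,0],[-17.3,-0.8,0],[-20.8,-1,0],[-24.3,-1.2,0],[-27.8,-1.3,0],[-31.3,-1.5,0],[-34.2,-1.6,0],[-34.2,-1.6,0],[-34.2,-1.6,0]], fingers=[-1,-1,-1,-1,-1,-1,-1,-1,-1,-1,-1,-1])

```text
time: 19.05
tool_pos: [0.5835, -0.2428, 0.1624]
tcp_rot: [[0.427, 0.904, -0.003], [0.904, -0.427, 0.003], [0.002, -0.004, -1.0]]
contact_force: [0.4, 0.0, -3.2]
gripper_width: 0.273
```

```bash
python3 -c "
from h import *
rel((.585,-.243,.024),64.7)"
```

```text
pos [ 0.5835 -0.2428  0.1624] yawx 64.71 joints [ -9.6  32.1  37.5 101.  -23.3  55.1  12. ] t 19.05
shift cm [ 0.0287  0.2044 13.8384] turn z 0.0073439586382164634
```

drive_tool(dr=[[0,-0.15,0],[0,-0.15,0],[0,-0.15,0],[0,-0.15,0],[0,-0.15,0],[0,-0.15,0],[0,-0.15,0]], xyz=[[0,0,3],[0,0,6],[0,0,9],[0,0,12],[0,0,13.6],[0,0,13.9],[0,0,13.9]], fingers=[-1,-1,-1,-1,-1,-1,-1])

```text
time: 19.75
tool_pos: [0.5848, -0.2418, 0.0253]
tcp_rot: [[0.425, 0.905, -0.002], [0.905, -0.425, 0.001], [-0.0, -0.002, -1.0]]
contact_force: [-1.0, 0.2, -2.2]
gripper_width: 0.266
```

drive_tool(dr=[[0,0,0],[0,0,0],[0,0,0],[0,0,0]], xyz=[[0,0,0.1],[0,0,0.2],[0,0,0.3],[0,0,0.3]], fingers=[-1,-1,-1,-1])

```text
time: 20.15
tool_pos: [0.5848, -0.2424, 0.0227]
tcp_rot: [[0.426, 0.905, -0.001], [0.905, -0.426, 0.0], [-0.0, -0.001, -1.0]]
contact_force: [-0.1, -0.2, -2.7]
gripper_width: 0.27
```

drive_tool(dr=[[0,0,0],[0,0,0],[0,0,0],[0,0,0]], xyz=[[0,0,0.1],[0,0,0.2],[0,0,0.3],[0,0,0.3]], fingers=[-1,-1,-1,-1])

```text
time: 20.55
tool_pos: [0.5845, -0.2423, 0.0191]
tcp_rot: [[0.426, 0.905, -0.002], [0.905, -0.426, 0.0], [-0.0, -0.002, -1.0]]
contact_force: [-0.3, -0.1, -3.1]
gripper_width: 0.272
```

drive_tool(dr=[[0,0,0],[0,0,0],[0,0,0],[0,0,0]], xyz=[[0,0,0.05],[0,0,0.1],[0,0,0.1],[0,0,0.1]], fingers=[-1,-1,-1,-1])

```text
time: 20.95
tool_pos: [0.5846, -0.2423, 0.0183]
tcp_rot: [[0.426, 0.905, -0.001], [0.905, -0.426, 0.0], [-0.0, -0.001, -1.0]]
contact_force: [0.4, 0.0, -3.1]
gripper_width: 0.274
```

drive_tool(dr=[[0,0,0],[0,0,0],[0,0,0],[0,0,0]], xyz=[[0,0,0.05],[0,0,0.05],[0,0,0.05],[0,0,0.05]], fingers=[-1,-1,-1,-1])

```text
time: 21.35
tool_pos: [0.5847, -0.2423, 0.0181]
tcp_rot: [[0.426, 0.905, -0.001], [0.905, -0.426, 0.0], [-0.0, -0.001, -1.0]]
contact_force: [-2.0, 1.0, 4.0]
gripper_width: 0.269
```

It's seated on the bench. I'll release and retreat straight up.

drive_tool(dr=[[0,0,0],[0,0,0],[0,0,0],[0,0,0],[0,0,0],[0,0,0],[0,0,0],[0,0,0],[0,0,0],[0,0,0]], xyz=[[0,0,0],[0,0,0],[0,0,0],[0,0,0],[0,0,0],[0,0,0],[0,0,0],[0,0,0],[0,0,0],[0,0,0]], fingers=[-0.3,-0.2,0,0.3,0.6,1,1,1,1,1])

```text
time: 22.35
tool_pos: [0.5846, -0.2423, 0.0178]
tcp_rot: [[0.426, 0.905, -0.001], [0.905, -0.426, 0.0], [-0.0, -0.001, -1.0]]
contact_force: [0.4, 0.5, -0.1]
gripper_width: 0.997
```

drive_tool(dr=[[0,0,0],[0,0,0],[0,0,0],[0,0,0],[0,0,0],[0,0,0],[0,0,0],[0,0,0],[0,0,0],[0,0,0]], xyz=[[0,0,-1],[0,0,-3],[0,0,-6],[0,0,-10],[0,0,-14],[0,0,-18],[0,0,-22],[0,0,-24],[0,0,-24],[0,0,-24]], fingers=[1,1,1,1,1,1,1,1,1,1])

```text
time: 23.35
tool_pos: [0.5847, -0.2422, 0.2579]
tcp_rot: [[0.426, 0.905, -0.001], [0.905, -0.426, 0.001], [0.0, -0.001, -1.0]]
contact_force: [-0.4, -0.1, -0.1]
gripper_width: 0.997
```

```bash
python3 -c "
from h import *
for n in('side','top'): cv2.imwrite(f'pics/g_{n}.png',camera(n)[:,:,::-1])"
```

```text
(no output)
```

View pics/g_side.png

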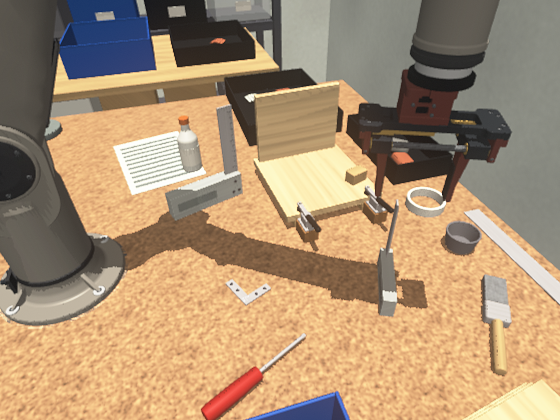

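View pics/g_top.png

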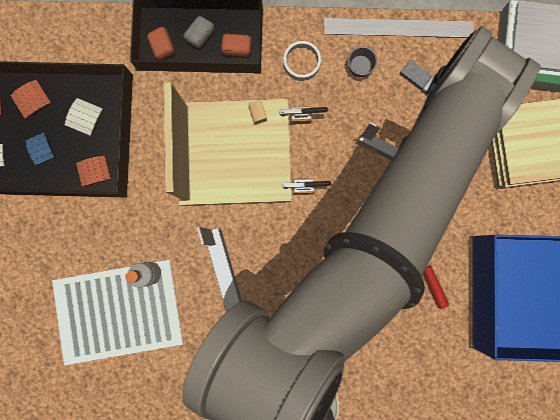

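The square stands at (388,280) in the side view, the side is upright at (300,120), and nothing else has moved. I'll make one clear-view check of the lean before handing in.

```bash
python3 - <<'E'
from h import *
crop(0,'pics/h1.png',160,75,220,215,5,'pics/g_top.png')
# inner top edge: gradient from bright top band to dark face, rows
g=cv2.imread('pics/g_top.png').astype(float)[:,:,2]
def col(r,a,b):
    d=np.diff(cv2.GaussianBlur(g,(0,0),.7)[r,a:b]);return d
def fit(sign,a,b,z):
    Y=[];
    for r in range(105,180,3):
        d=sign*col(r,a,b);k=np.argmax(d);Y.append(onz('top',a+k+.5,r,z)[:2])
    Y=np.array(Y);p=np.polyfit(Y[:,0],Y[:,1],1);return p,np.median(abs(Y[:,1]-np.polyval(p,Y[:,0])))
t=fit(-1,166,182,.218);f=fit(1,176,196,.038);print(t,f)
a,b=np.polyval(t[0],.577),np.polyval(f[0],.577);print('top y',a,'foot y',b,'lean deg',np.degrees((b-a)/.18))
E
```

```text
(array([0.0608, 0.2035]), np.float64(0.00035694411281433913)) (array([0.0614, 0.2044]), np.float64(0.0005046695828952452))
top y 0.23858084011451292 foot y 0.23979262359375766 lean deg 0.385722661357794
```

View pics/h1.png

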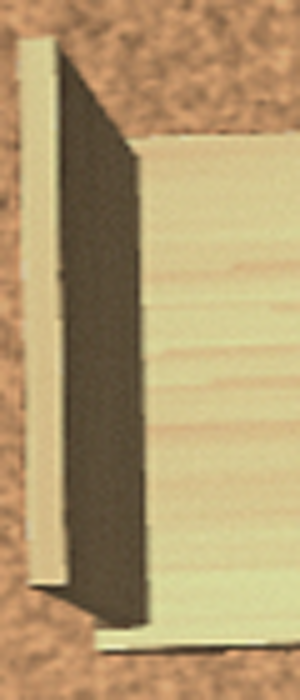

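```bash
python3 -c "
from plant import *
hand_in();print(observe()['time'])"
```

```text
the job is handed in; nothing more can be done
the job is handed in; nothing more can be done
```

I straightened the crate's side with the 130 mm try square, put the square back on the bench where it started, and handed the job in at about 23.5 s.

- **Pressing the side back:** I set the square's stock flat on the base and eased the side back until it met the foot. I then held it for more than a second with about 9 N total forward force and about 12 N on the base. Both are under the 15 N and 40 N limits. Then I drew the square away and stood it back in place.
- **Contact:** The square stopped dead with the force rising, its face at crate y of about 103 mm. The camera put the foot of the side at about 104 mm. The tool read less than 0.02° of pitch during the hold.
- **Tilt while pushing:** The tool tipped about 0.17° nose-down at the end of the push. I took that out before the hold.
- **After the release:** The picture fit gave a remaining inward lean of 0.4°. That is about 1.2 mm at the top, inside the 2 mm camera calibration, so the pictures can't tell it from square. The side's top edge and foot run parallel, and the two final pictures show nothing else out of place.

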